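# Tighten the cone-burr screw of a coffee grinder with a T-handle hex key

## Task

The coffee grinder has just been cleaned and the cap screw in the middle of its cone burr is still loose. Take the larger T-handle hex key from the stand, seat it gently all the way into the screw's recessed hex socket (feel for the flats with a light touch, without turning the screw yet), and only then turn it clockwise until the screw comes up tight against its stop, without forcing it. Put the key back upright in its hole in the stand, pushed fully down, and leave everything else where it is.

Things in the scene. Friction and masses are not known exactly. Their poses are not given: they have to be found in the camera images.
- key_large: the larger T-handle hex key, 0.24 to 0.39 kg, upright in a hole of the stand. Origin: centre of the underside of its steel collar (30 mm wide, 5 mm high, then a 17 mm neck), which rests on the shelf; z up. Black handle bar 95 mm long (its x axis) x 20 mm thick (y), 18 to 40 mm above the origin. Hexagonal shank, 14 mm across flats, 75 mm down from the origin; flats face x and every 60 deg.
- key_small: the smaller T-handle hex key, in the other hole: same build, bar 75 x 18 x 20 mm, shank 10 mm across flats and 75 mm long, far too thin for this socket. Leave it alone.
- key_tip (a point): centre of the lower end of the large key's shank, 75 mm below the key's origin; axes as the key's. The last 1.5 mm of the shank is chamfered.
- grinder: coffee grinder without its hopper, fixed, 150 mm deep (x) x 140 mm wide (y); origin under its middle, front faces -x. On top, 105 to 135 mm up, an open round chamber 100 mm wide; in it, on the grinder's axis, a steel cone burr, 62 mm wide at the foot, 37 mm at its top, 124 mm up. The burr sits firm on the motor shaft.
- socket (a point): centre of the mouth of the hex socket in the screw's head (26 mm wide, in the burr's top), on the grinder's axis 123 mm above the worktop; axes as the grinder's, z up. Hexagon 14.5 mm across flats, 14 mm deep to its floor, 1.2 mm chamfer. How the hexagon is turned is NOT measured and may be anything (the motor shaft stops anywhere): look or feel for it.
- screw (a joint): the cap screw's turn relative to the burr, rad, growing clockwise seen from above: loose between 0 and 0.5 at the start, tight on a firm stop at 1.2. The thread drags with 0.1 N m and stays where it is left, also when turned back. 0.2 N m on the stop is tight enough, 0.4 N m is forcing it. The key has some 4 degrees of play each way. Tells nothing of how the hexagon lies.
- hole_left (a point): centre of a round hole, 20.5 mm wide, at the top face of the shelf of the wooden stand, 90 mm above the worktop; z up, axes as the stand's. The stand (86 x 150 x 90 mm, fixed) has two such holes 70 mm apart along its y axis, this one on its +y side. The shelf is 10 mm thick, open below.
- hole_right (a point): the same for the stand's other hole, on its -y side.
- hopper: the grinder's clear plastic hopper, standing on its wide mouth, 135 mm wide, 100 mm high; origin at the centre of its underside. Leave it alone.
- burr_ring: the grinder's upper burr, a steel ring 97 mm wide and 18 mm high, lying flat; origin at the centre of its underside. Leave it alone.
- mug: a mug, 84 mm wide (123 mm with its handle), 91 mm high; origin at its underside. Leave it alone.
There are look-alikes about, which are no part of the job. Leave any purple look-alike of the key_large alone.

How it is judged:
On the way, in this order (a step that is already met when the one before it is completed fails the run):
1. the large key is seated fully in the screw's socket (its tip within 2.5 mm of the floor), upright, with the screw not yet tightened (z of key_tip in the frame of socket below -0.0115 m and horizontal distance between key_tip and socket below 0.003 m and angle between key_large's own z axis and vertical below 0.08 rad and value of joint screw below 0.75 rad), for 0.1 s.
2. the screw is turned tight with the key still fully seated (value of joint screw above 1.13 rad and z of key_tip in the frame of socket below -0.0105 m and horizontal distance between key_tip and socket below 0.003 m), for 0.1 s.
At the end, for the whole second after the job is handed in: screw tight (above 1.05, stop at 1.2); large key released, at rest in a hole of the stand, collar within 4 mm of the shelf, within 7 mm of the hole's centre, within 7 degrees of upright; small key, hopper, burr ring and mug within 20 mm of where they stood (value of joint screw above 1.05 rad and ((horizontal distance between key_large and hole_left below 0.007 m and z of key_large in the frame of hole_left between -0.004 and 0.004 m) or (horizontal distance between key_large and hole_right below 0.007 m and z of key_large in the frame of hole_right between -0.004 and 0.004 m)) and angle between key_large's own z axis and vertical below 0.12 rad and linear speed of key_large below 0.02 m/s and distance of each of key_small, hopper, burr_ring, mug from where it was at the start of the episode below 0.02 m and angle between key_small's own z axis and vertical below 0.2 rad); the robot touches nothing.
It fails at once if the key is pressed against the grinder with more than 40 N before it is seated (screw still below 0.75) (contact force between key_large and grinder above 40 N and z of key_tip in the frame of socket above -0.0105 m and value of joint screw below 0.75 rad).
It fails at once if the screw is forced: the contact forces between the key and the grinder add up to more than 120 N (0.4 N m) (contact force between key_large and grinder above 120 N).
It fails at once if the screw is turned up (past 0.75) with the key not fully seated in its socket (value of joint screw above 0.75 rad and velocity of joint screw above 0.15 rad/s and z of key_tip in the frame of socket above -0.0105 m).
It fails at once if the large key is dropped or laid over (angle between key_large's own z axis and vertical above 0.6 rad).
It fails at once if the hopper, burr ring or mug is knocked more than 30 mm (distance of any of hopper, burr_ring, mug from where it was at the start of the episode above 0.03 m).
It also fails if it takes over 72 s, if anything falls off the work surface, if the arm or the gripper's body presses on something with over 40 N, if the wrist force passes 120 N, or if a joint passes its speed limit or range.

## Robot

A 6-joint arm with a two-finger parallel gripper is mounted at the origin on a cart in front of the work surface, level with it; the furniture and walls round the work are solid. World frame = base frame: x ahead of the robot, y to its left, z up, the work surface at z = 0. Lengths are in m, angles in rad, forces in N, time in s.
With the tool pointing down it reaches from about 0.275 to 0.875 m from the base axis. Payload 12.5 kg.
Tool frame: the origin (TCP) lies on the centre line of the jaws, within the pads' length; the fingertips stand r.finger_overhang ahead of it and the grasp point (between the pads) lies 3 mm ahead of it (r.finger_overhang is the distance from the TCP to the fingertips, in m); z points along the fingers, y is the line along which they close (so a half turn about z gives the same grasp; the last joint's range is limited). The gripper opens to 85 mm and grips with 20 to 120 N. Pads are 22 mm wide; open, the fingers measure 114 mm over their backs; the gripper's body (76 mm by 85 mm) begins 54 mm behind the grasp point. The pads swing forward as they close: fully open they stand 13 mm farther back than shut.
Start: joints at [-0.085, 0.351, 1.652, -0, 1.139, -0.085], TCP at [0.55, 0, 0.253] pointing down, gripper open.
Joint ranges: [-2.75, 2.75], [-0.79, 2.1], [0.01, 2.65], [-1.57, 4.71], [0.07, 3.14], [-2.87, 2.87]. Speed limits (rad/s): [2.22, 2.22, 2.79, 3.14, 3.14, 3.14].

## Interface

Orientations are given as a unit quaternion [x, y, z, w].
In Python, from cell import r, optics gives the robot as it stands. The module is installed in compiled form; this text tells all that it offers. Calls block until the motion is done:
- r.move_to(position, orientation): joint-space move of the TCP to a pose.
- r.move_linear(position, rot=None, vel=0.15): straight line of the TCP; rot=None keeps the orientation; vel is the mean speed in m/s.
- r.set_joints(angles): joint-space move.
- r.set_gripper(opening, squeeze=None): opening from 0.0 (shut) to 1.0 (fully open); squeeze is the grip in N (None keeps the last); returns when the fingers have stopped.
- r.sleep(seconds).
- r.inverse_kinematics(position, orientation): joint angles nearest the present ones, or None.
- optics.get_image(name): name is "scene" or "side" or "wrist"; returns a dict with "pixels" (420x560x3 uint8, red, green, blue), "depth" (420x560 float32, m along the optical axis (not along the pixel's ray), 0 where there is no reading), "fx", "fy", "cx", "cy" (pixels), "camera_from_world" (4x4, takes a point from world to camera coordinates); the wrist camera has in their place "mount" (4x4, takes a point from camera to tool coordinates, whose origin is the TCP and whose axes are the flange's). Camera axes: x right, y down, z forward; pixel columns grow to the right and rows downward; lengths in m; the calibration is good to about 2 mm. The wrist camera is an equidistant fisheye: a pixel r from the principal point sees the ray r / f radians off the axis. A picture is of the moment at which its call begins: read the wrist's pose just before it.
A pose or a line that the arm cannot do raises r.PlanningError and nothing moves.
- r.hand_in(): hands the job in; it is judged then, once.
Readings, each from a call of its own:
- r.current_t(): time.
- r.current_q(): joint angles.
- r.current_qvel(): joint speeds.
- r.current_effort(): joint torques, N m.
- r.current_tool_pos(): TCP position.
- r.current_ee_rot(): TCP orientation.
- r.current_contact_force(): force on the tool from outside, world axes, zero at the start.
- r.current_torque(): the same for the moment, N m.
- r.current_opening(): opening from 0.0 (shut) to 1.0 (fully open).
- r.current_finger_force(): force on a finger pad.
Only numpy, scipy, OpenCV 4.12 (cv2) and the standard library are available. Lean on these libraries where they do the work, as an engineer would, in place of code of your own. Each camera call takes 0.05 s, during which the arm holds its last target. There are 200 camera calls.

## Working session

There is one attempt and no reset: what is moved stays moved. The work goes in short steps, each a Python script; the robot and the scene stay as the last script left them, time stands still between calls to the robot, and variables do not carry over. Pictures are saved under pics/ and viewed, at most 10 in all, crops included, and the job is handed in when it is done.

```bash
mkdir -p pics; ls; python3 - <<'E'
from cell import r, optics
import cv2, numpy as np, pickle
for n in ("scene","side","wrist"):
    p=(r.current_tool_pos(),r.current_ee_rot()); d=optics.get_image(n); d['pose']=p
    pickle.dump(d,open(f'{n}0.pkl','wb')); cv2.imwrite(f'pics/{n}0.png',d['pixels'][:,:,::-1])
    print(n,d['fx'],d['fy'],d['cx'],d['cy'],d.get('mount'),p if n=='wrist' else d['camera_from_world'])
print(r.finger_overhang,r.current_t())
s=[cv2.imread(f'pics/{n}0.png') for n in('scene','side')]
E
```

```text
pics
scene 390.35159883105774 390.35159883105774 281.22485367122766 212.468978246358 None [[-0.96900062 -0.24702407  0.00411203  0.53916002]
 [-0.12644535  0.48157055 -0.86723778  0.18685698]
 [ 0.21224837 -0.8408739  -0.49787721  0.74596746]
 [ 0.          0.          0.          1.        ]]
side 404.705036336147 404.705036336147 275.1112578144029 215.61369882399973 None [[-0.9991549  -0.03821671  0.0151314   0.59626489]
 [-0.03401564  0.5621413  -0.82634139  0.11114546]
 [ 0.02307406 -0.82615776 -0.5629662   0.96719802]
 [ 0.          0.          0.          1.        ]]
wrist 325.19226210127806 325.19226210127806 272.8764701517555 210.91074387492 [[ 1.13444129e-04 -9.54299211e-01 -2.98852812e-01  7.56838930e-02]
 [ 9.99999971e-01  1.71220375e-04 -1.67143626e-04  9.38903085e-04]
 [ 2.10674721e-04 -2.98852785e-01  9.54299203e-01 -1.19335973e-01]
 [ 0.00000000e+00  0.00000000e+00  0.00000000e+00  1.00000000e+00]] (array([5.49731168e-01, 5.30412583e-05, 2.52832728e-01]), array([ 7.07096733e-01,  7.07116652e-01, -3.25197268e-04, -3.80771137e-04]))
0.022 0.15
```

View pics/scene0.png

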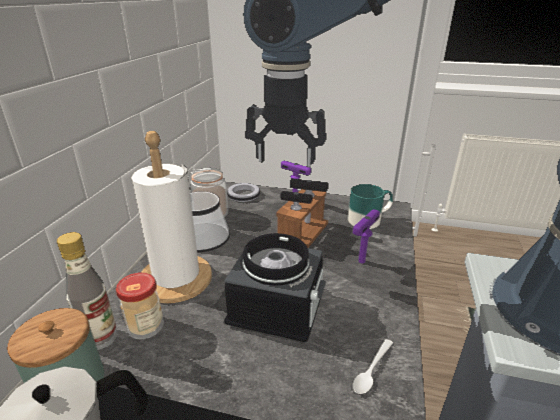

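View pics/wrist0.png

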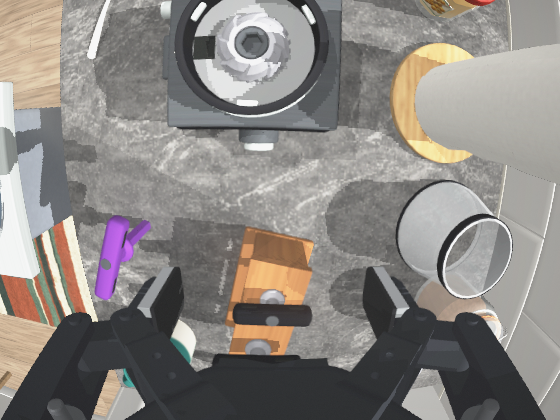

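View pics/side0.png

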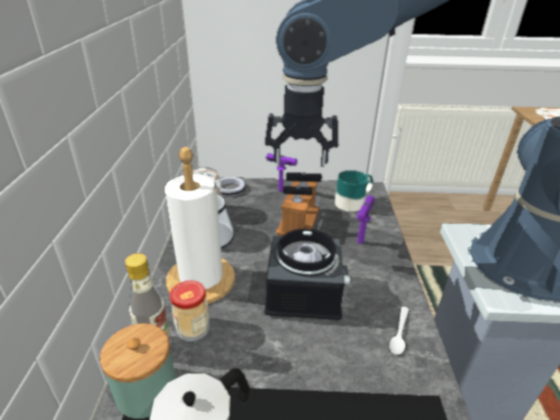

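The wrist view shows the grinder burr with its hex socket at about (252,42). The stand is at about (270,290), with black bars at about (272,316) and about (270,360), the second partly hidden by the gripper. Scene view: bars at (308,185) and (297,197), grinder at (278,258), purple look-alikes at (293,165) and (368,225).

```bash
cat > h.py <<'E'
from cell import r, optics
import cv2, numpy as np
from scipy.spatial.transform import Rotation as R
def grab(n,save=None):
    p=r.current_tool_pos(); q=r.current_ee_rot(); d=optics.get_image(n); d['pose']=(p,q)
    if save: cv2.imwrite(f'pics/{save}.png',d['pixels'][:,:,::-1])
    return d
def frame(d):   # world_from_camera
    if 'mount' in d:
        T=np.eye(4); T[:3,:3]=R.from_quat(d['pose'][1]).as_matrix(); T[:3,3]=d['pose'][0]; return T@d['mount']
    return np.linalg.inv(d['camera_from_world'])
def rays(d,uv):  # camera origin, world dirs scaled so that camera z = 1
    uv=np.atleast_2d(uv).astype(float); x=(uv[:,0]-d['cx'])/d['fx']; y=(uv[:,1]-d['cy'])/d['fy']
    if 'mount' in d:
        th=np.hypot(x,y)+1e-9; k=np.tan(th)/th; x=x*k; y=y*k
    T=frame(d); return T[:3,3],np.c_[x,y,np.ones(len(x))]@T[:3,:3].T
def onplane(d,uv,z):
    o,v=rays(d,uv); return o+v*((z-o[2])/v[:,2])[:,None]
def cloud(d):
    h,w=d['depth'].shape; uv=np.stack(np.meshgrid(np.arange(w),np.arange(h)),-1).reshape(-1,2)
    o,v=rays(d,uv); P=o+v*d['depth'].reshape(-1,1); P[d['depth'].ravel()==0]=np.nan; return P.reshape(h,w,3)
def meet(rs):    # least-squares crossing of rays
    A=np.zeros((3,3));b=np.zeros(3)
    for o,v in rs:
        v=v.ravel()/np.linalg.norm(v); M=np.eye(3)-np.outer(v,v); A+=M;b+=M@o
    return np.linalg.solve(A,b)
def down(psi):   # tool down, closing line (tool y) at world angle psi
    c,s=np.cos(psi),np.sin(psi); return R.from_matrix(np.array([[-s if 0 else s,c,0],[-c,s,0],[0,0,-1]])).as_quat()
def comps(m,minA=40):
    n,l,st,c=cv2.connectedComponentsWithStats(m.astype(np.uint8)); return [(l==i) for i in range(1,n) if st[i,4]>=minA]
E
python3 - <<'E'
from h import *
import pickle
for n in ("scene","side","wrist"):
    d=pickle.load(open(f'{n}0.pkl','rb')); P=cloud(d); px=d['pixels'].astype(int); hi=px.max(2)
    print(n)
    m=(hi<70)&(P[...,2]>.09)&(P[...,2]<.15)&(P[...,1]<.12)
    for c in comps(m):
        q=P[c]; (a,b),(w,h),t=cv2.minAreaRect((q[:,:2]*1000).astype(np.float32)); ys,xs=np.nonzero(c)
        print(' bar px',xs.mean().round(1),ys.mean().round(1),len(q),'ctr',np.round([a,b],1),'size',round(w,1),round(h,1),'ang',round(t,1),'z',np.percentile(q[:,2],[5,50,95]).round(4))
    pur=(px[...,2]-px[...,1]>50)&(px[...,0]-px[...,1]>25)
    for c in comps(pur):
        q=P[c]; print(' purple',np.nanmin(q,0).round(3),np.nanmax(q,0).round(3))
    wood=(px[...,0]-px[...,2]>40)&(P[...,2]>.08)&(P[...,2]<.1)&(P[...,1]<.15)&(P[...,0]>.3)
    for c in comps(wood,100):
        q=P[c]; print(' wood',cv2.minAreaRect((q[:,:2]*1000).astype(np.float32)),np.median(q[:,2]).round(4))
    g=(hi<80)&(P[...,2]>.128)&(P[...,2]<.142)&(P[...,1]>.12)
    for c in comps(g,100):
        q=P[c]; print(' ring',cv2.minAreaRect((q[:,:2]*1000).astype(np.float32)),cv2.minEnclosingCircle((q[:,:2]*1000).astype(np.float32)),np.median(q[:,2]).round(4))
E
```

```text
scene
 bar px 308.6 184.7 342 ctr [ 532.5 -169.7] size 91.5 18.7 ang 1.5 z [0.1123 0.1236 0.1301]
 bar px 295.8 196.9 270 ctr [ 547.7 -102.6] size 17.8 72.4 ang 85.4 z [0.1116 0.122  0.1281]
 bar px 206.2 210.3 90 ctr [738.8 -38.7] size 69.4 15.6 ang 54.7 z [0.0906 0.0944 0.0988]
 bar px 278.0 243.3 778 ctr [542.7 100.1] size 52.6 128.5 ang 80.8 z [0.1074 0.1228 0.1352]
 bar px 546.6 266.2 635 ctr [74.3 28.1] size 21.1 67.6 ang 19.4 z [0.0916 0.1102 0.1415]
 bar px 315.8 261.1 148 ctr [467.4  96.9] size 24.9 48.5 ang 9.7 z [0.0912 0.1044 0.1059]
 purple [ 0.55  -0.316  0.078] [ 0.637 -0.276  0.117]
 purple [ 0.364 -0.198  0.002] [ 0.411 -0.012  0.117]
 wood ((541.1212768554688, -137.0203857421875), (148.4937744140625, 63.732269287109375), 76.60269165039062) 0.0895
 ring ((532.9378662109375, 155.08560180664062), (69.76139068603516, 113.27010345458984), 89.88410186767578) ((533.4334106445312, 135.01141357421875), 57.384883880615234) 0.1341
 ring ((630.9871215820312, 430.188720703125), (26.282161712646484, 11.833040237426758), 81.501708984375) ((635.1558227539062, 429.56585693359375), 1
[... 1539 characters left out ...]
ctr [ 532.2 -165.8] size 91.7 5.6 ang 1.6 z [0.1109 0.1167 0.1237]
 purple [ 0.287 -0.178 -0.002] [ 0.412 -0.014  0.116]
 wood ((553.0401611328125, -93.64071655273438), (53.23130798339844, 63.001220703125), 76.48467254638672) 0.0888
 wood ((535.7811889648438, -164.1997528076172), (46.96957778930664, 71.22655487060547), 88.03984069824219) 0.0889
 ring ((485.6116943359375, 144.0772247314453), (49.821231842041016, 13.319774627685547), 72.90867614746094) ((489.1441650390625, 142.99105834960938), 25.086450576782227) 0.1334
 ring ((583.1443481445312, 142.77618408203125), (11.699216842651367, 46.86053466796875), 15.025093078613281) ((580.6922607421875, 142.11798095703125), 23.66310691833496) 0.1335
```

```bash
sed -i 's/\[\[-s if 0 else s,c,0\],\[-c,s,0\]/[[-s,c,0],[c,s,0]/' h.py
python3 - <<'E'
from h import *
import pickle
d=pickle.load(open('wrist0.pkl','rb')); s=onplane(d,[252,42],.123)[0]; print(s)
r.move_to([s[0],s[1]-.02,.225],down(0)); 
a=grab('wrist'); pickle.dump(a,open('w1.pkl','wb'))
r.move_linear([s[0],s[1]-.01,.19]); a=grab('wrist','socket'); pickle.dump(a,open('w2.pkl','wb'))
r.move_linear([s[0],s[1]-.02,.225])
# above key, closing along y; which half turn gives q6 room
for psi in (np.pi/2+.026,-np.pi/2+.026):
    print(psi,r.inverse_kinematics([.532,-.168,.19],down(psi)))
print(r.current_t(),r.current_q())
im=cv2.imread('pics/socket.png'); 
E
```

```text
[0.53480565 0.13058255 0.123     ]
1.5967963267948966 [-3.89324540e-01  4.38026611e-01  1.69293469e+00 -4.44089210e-16
  1.01063135e+00 -1.98612087e+00]
-1.5447963267948965 [-3.89324540e-01  4.38026611e-01  1.69293469e+00 -4.44089210e-16
  1.01063135e+00  1.15547179e+00]
1.5667 [1.18188864e-01 3.73890999e-01 1.69173781e+00 6.67168272e-05
 1.07409091e+00 1.18792316e-01]
```

View pics/socket.png

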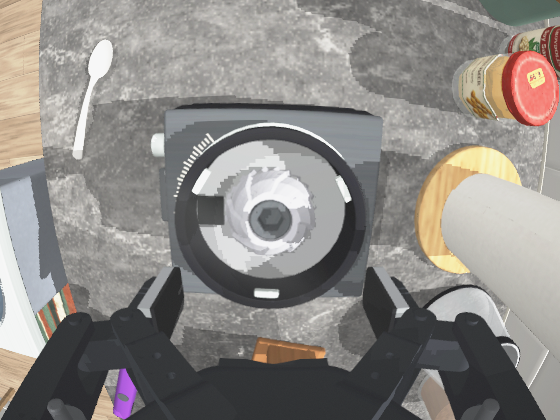

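Socket sits at about (270,217), and the hexagon is visible in the screw head. I'll extract its contour and project it onto the mouth plane.

```bash
python3 - <<'E'
from h import *
import pickle
for n in('w1','w2'):
    d=pickle.load(open(n+'.pkl','rb')); P=onplane
    g=cv2.cvtColor(d['pixels'],cv2.COLOR_RGB2GRAY)
    c0=(270,217) if n=='w2' else None
    if c0 is None:
        T=np.linalg.inv(frame(d)); p=T@np.r_[onplane(pickle.load(open('w2.pkl','rb')),[270,217],.123)[0],1]; p=p[:3]/p[2]
        th=np.arctan(np.hypot(p[0],p[1])); k=th/np.tan(th); c0=(int(round(p[0]*k*d['fx']+d['cx'])),int(round(p[1]*k*d['fy']+d['cy'])))
    x0,y0=c0[0]-24,c0[1]-18; K=16
    cr=cv2.resize(g[y0:y0+36,x0:x0+48],None,fx=K,fy=K,interpolation=cv2.INTER_CUBIC)
    if n=='w2': cv2.imwrite('pics/hexcrop.png',cv2.normalize(cr,None,0,255,cv2.NORM_MINMAX))
    print(n,c0)
    for th in (50,65,80,95,110,125):
        cs,_=cv2.findContours((cr<th).astype(np.uint8),cv2.RETR_EXTERNAL,cv2.CHAIN_APPROX_NONE)
        cs=[c for c in cs if cv2.pointPolygonTest(c,(24*K,18*K),False)>=0]
        if not cs: continue
        c=cs[0][:,0].astype(float); uv=(c+.5)/K-.5+[x0,y0]
        w=onplane(d,uv,.123)[:,:2]; (mx,my),rad=cv2.minEnclosingCircle((w*1000).astype(np.float32))
        M=cv2.moments((w*1e5).astype(np.float32)); m=np.array([M['m10'],M['m01']])/M['m00']/1e5
        e=w-m; a=np.arctan2(e[:,1],e[:,0]); rr=np.hypot(*e.T); bins=np.round(a/(2*np.pi)*120).astype(int)%120
        pr=np.array([rr[bins==i].mean() if (bins==i).any() else np.nan for i in range(120)]); ok=~np.isnan(pr)
        f=(pr[ok]*np.exp(-6j*np.arange(120)[ok]*2*np.pi/120)).mean()
        print(th,m.round(4),'area-eq AF',round(1000*np.sqrt(cv2.contourArea((w*1000).astype(np.float32))/.866)/1000,2),'corner dir deg mod60',round(np.degrees(-np.angle(f)/6)%60,1),'amp',round(abs(f)/pr[ok].mean(),4))
E
```

```text
w1 (271, 189)
95 [0.5336 0.1307] area-eq AF 11.31 corner dir deg mod60 7.6 amp 0.025
110 [0.5371 0.1304] area-eq AF 18.13 corner dir deg mod60 40.0 amp 0.0102
125 [0.5371 0.1305] area-eq AF 18.85 corner dir deg mod60 45.7 amp 0.0078
w2 (270, 217)
110 [0.5371 0.131 ] area-eq AF 17.56 corner dir deg mod60 47.5 amp 0.0018
125 [0.5371 0.131 ] area-eq AF 18.31 corner dir deg mod60 39.7 amp 0.0045
```

View pics/hexcrop.png

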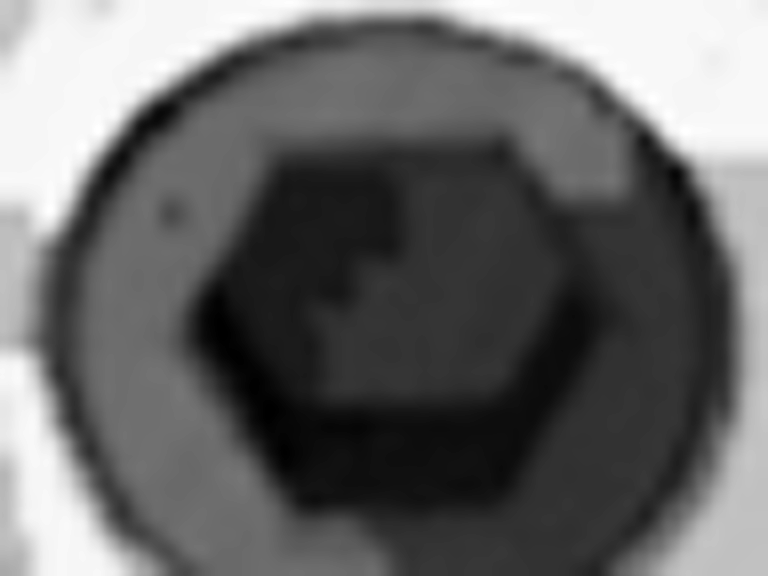

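The crop shows the hexagon clearly. Its mouth corners are about (275,150), (510,140), (600,295), (510,515), (290,515) and (190,310) in the crop.

```bash
python3 - <<'E'
from h import *
import pickle
d=pickle.load(open('w2.pkl','rb'))
c=np.array([(275,150),(510,140),(600,295),(510,515),(290,515),(190,310)],float)
w=onplane(d,(c+.5)/16-.5+[246,199],.123)[:,:2]; m=w.mean(0); e=w-m
print('ctr',m.round(4),'radii',(1000*np.hypot(*e.T)).round(2),'corner dirs mod60',np.degrees(np.arctan2(e[:,1],e[:,0]))%60)
f=np.exp(6j*np.arctan2(e[:,1],e[:,0])).mean(); print('corner dir mod60 (deg)',np.degrees(np.angle(f)/6))
f2=np.array([w[1]-w[0],w[3]-w[4],w[2]-w[1],w[3]-w[2],w[5]-w[4],w[0]-w[5]]); print('edges mod60',(np.degrees(np.arctan2(f2[:,1],f2[:,0]))%60).round(1))
# screw head outline / burr-free check of height: head circle from both views
uv=[]
for n in('w1','w2'):
    a=pickle.load(open(n+'.pkl','rb')); P=cloud(a); u,v=(270,217) if n=='w2' else (271,189)
    print(n,'median z near head',np.nanmedian(P[v-14:v+15,u-14:u+15,2]).round(4), np.nanpercentile(P[v-14:v+15,u-14:u+15,2],[5,95]).round(4))
# over the key: two heights
for i,(z,dy) in enumerate([(.235,0),(.205,0)]):
    q=down(-np.pi/2+.026)   # tool x -> +x world
    (r.move_to if i==0 else r.move_linear)([.527-.0,-.168,z],q)
    a=grab('wrist',f'key{i}'); pickle.dump(a,open(f'k{i}.pkl','wb')); P=cloud(a); hi=a['pixels'].max(2)
    mk=(hi<75)&(P[...,2]>.1)&(P[...,2]<.14)&(P[...,0]>.44)&(P[...,0]<.63)&(P[...,1]>-.25)
    for c in comps(mk,150):
        q=P[c]; top=q[q[:,2]>np.percentile(q[:,2],90)-.005]; ys,xs=np.nonzero(c)
        print(cv2.minAreaRect((top[:,:2]*1000).astype(np.float32)),np.percentile(q[:,2],[50,95]).round(4),xs.mean(),ys.mean(),len(q))
print(r.current_t(),r.current_q().round(3))
E
```

```text
ctr [0.5343 0.1323] radii [8.17 8.39 7.8  8.94 8.81 7.8 ] corner dirs mod60 [ 3.44509468 59.19187151  8.02512956 59.15908225  2.39127108 56.37103822]
corner dir mod60 (deg) 1.3849873952301939
edges mod60 [ 2.5 60.  59.2  9.3 54.1  2.6]
w1 median z near head 0.1206 [0.1072 0.1227]
w2 median z near head 0.1183 [0.107  0.1222]
((563.1192016601562, -108.62580108642578), (47.03946304321289, 17.352746963500977), 0.21668535470962524) [0.1255 0.1273] 195.51688311688312 161.3116883116883 1155
((534.2125244140625, -175.09359741210938), (19.520553588867188, 92.75896453857422), 89.77755737304688) [0.1279 0.1294] 283.16725978647685 205.0864768683274 2810
((539.1588134765625, 87.55940246582031), (98.56726837158203, 29.875322341918945), 6.619460582733154) [0.1061 0.109 ] 20.527950310559007 188.0496894409938 322
((523.7694702148438, 84.2093505859375), (21.467449188232422, 86.05123901367188), 76.0772933959961) [0.1263 0.1339] 9.868758915834523 206.09557774607703 1402
((571.2794189453125, -108.648681640625), (16.577327728271484, 30.580707550048828), 88.43840026855469) [0.1253 0.1273] 185.77281947261665 159.02839756592292 986
((534.2833862304688, -175.01812744140625), (92.66262817382812, 19.628049850463867), 0.0739167183637619) [0.128  0.1295] 284.6041841004184 215.95648535564854 3585
((522.9447631835938, 80.99989318847656), (15.39309024810791, 74.70437622070312), 77.68678283691406) [0.1063 0.1094] 6.103053435114504 211.40076335877862 262
3.1 [-0.392  0.411  1.692  0.     1.039  1.152]
```

View pics/key1.png

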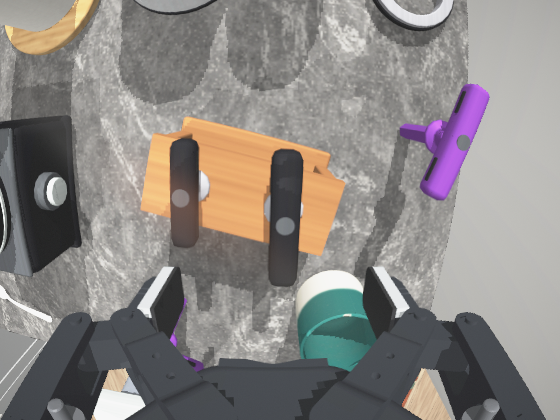

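The large key's bar runs along x through (285,215), and its top dot is at (285,226). The small key is at (183,195) and the mug at (330,320). I'll grasp with the opposite half-turn, so the last joint has room to turn clockwise.

```bash
python3 - <<'E'
from h import *
import pickle
d=pickle.load(open('k1.pkl','rb')); print('dot',onplane(d,[[285,226]],.1295).round(4))
C=np.array([.5342,-.175]); Q=down(np.pi/2)
r.set_gripper(.55,80)
r.move_to([*C,.205],Q); print(r.current_q().round(3),r.current_t())
r.move_linear([*C,.150]); r.move_linear([*C,.123],vel=.06)
print('force before',r.current_contact_force().round(2))
r.set_gripper(0.0,80); print('open',r.current_opening(),r.current_finger_force(),r.current_contact_force().round(2),r.current_tool_pos().round(4))
r.move_linear([*C,.135],vel=.05); print('lifting',r.current_contact_force().round(2),r.current_torque().round(3))
r.move_linear([*C,.275],vel=.12); print('up',r.current_contact_force().round(2),r.current_torque().round(3),r.current_opening(),r.current_t())
grab('scene','lift')
E
```

```text
dot [[ 0.5333 -0.1754  0.1295]]
[-0.399  0.427  1.669  0.     1.046 -1.97 ] 6.2
force before [ 0.55 -0.46 -0.46]
open 0.21727644113712516 78.40193510055542 [-1.43  1.48  5.28] [ 0.5344 -0.175   0.1235]
lifting [-0.96 -0.71 -2.84] [-0.008 -0.003  0.018]
up [ 0.61  0.39 -2.5 ] [-0.046 -0.035 -0.006] 0.22068581177484378 9.3833
```

View pics/lift.png

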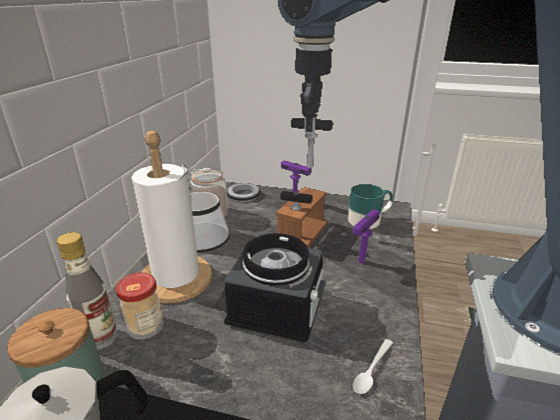

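The scene view shows the key hanging upright in the gripper at about (310,140). Next I go over the socket, lower it in small steps and watch the force.

```bash
cat >> h.py <<'E'
def feel(x,y,z0,z1,step=.001,lim=8,base=0):
    """step down until the upward force exceeds lim; returns (z, log)"""
    z=z0; log=[]
    while z>z1+1e-6:
        z=max(z-step,z1); r.move_linear([x,y,z],vel=.02)
        f=r.current_contact_force()-base; log.append((round(float(r.current_tool_pos()[2]),4),*f.round(1)))
        if f[2]>lim: break
    return z,log
E
python3 - <<'E'
from h import *
S=[.5345,.1316]; Q=down(np.radians(61.4))
r.move_to([*S,.275],Q); r.move_linear([*S,.240],vel=.08); r.sleep(.2)
b=np.mean([r.current_contact_force() for _ in range(5)],0); print(b.round(2),r.current_tool_pos().round(4),r.current_q().round(2))
z,log=feel(*S,.234,.2175,base=b)
for l in log: print(*l)
print(r.current_torque().round(3),r.current_t())
E
```

```text
[ 0.43  0.25 -2.7 ] [0.5347 0.1316 0.2405] [ 0.16  0.37  1.66 -0.    1.11 -0.91]
0.2329 -1.3 -0.8 0.7
0.232 -0.4 -0.2 0.1
0.2309 -0.9 -0.1 0.0
0.23 -0.0 -0.3 0.5
0.2292 -0.1 -0.8 2.0
0.2287 -1.5 -1.4 7.1
0.2269 0.2 -4.0 1.7
0.2257 -0.3 -5.4 1.0
0.2248 -0.8 -5.9 1.5
0.2239 -0.3 -6.3 1.6
0.2229 0.2 -6.5 1.9
0.2219 0.5 -6.2 2.2
0.2209 -0.4 -5.6 1.7
0.2199 -0.8 -5.8 1.8
0.2189 0.8 -6.0 0.8
0.2179 0.0 -6.1 1.7
0.2175 0.3 -6.1 2.8
[-1.477 -0.137 -0.003] 15.9
```

It dropped in. There is a side load of −6 N in y, so I'll relax that and go to the floor.

```bash
python3 - <<'E'
from h import *
b=np.array([.43,.25,-2.7]); p=[.5345,.1308]
r.move_linear([*p,.2175],vel=.02); print((r.current_contact_force()-b).round(2))
z,log=feel(*p,.2175,.2135,step=.0005,lim=9,base=b)
for l in log: print(*l)
r.sleep(.2); print((r.current_contact_force()-b).round(2),r.current_torque().round(3),r.current_tool_pos().round(4),r.current_t())
E
```

```text
[ 0.03 -4.78  1.88]
0.2174 -1.1 -3.1 6.8
0.2173 -2.3 -2.8 12.5
[-1.32 -3.74 11.98] [-0.892  0.323 -0.049] [0.5348 0.1309 0.2173] 16.85
```

Floor reached: z force 12 N at 0.2173, as predicted. Now I turn clockwise in small steps and watch the moment.

```bash
python3 - <<'E'
from h import *
b=np.array([.43,.25,-2.7]); p=[.5345,.1305]
r.move_linear([*p,.2170],vel=.02); t0=r.current_torque()[2]; print((r.current_contact_force()-b).round(2),t0.round(3))
a=61.4; step=2.5; hist=[]
while a>61.4-95:
    a-=step; r.move_linear([*p,.2170],rot=down(np.radians(a)))
    f=r.current_contact_force()-b; t=np.mean([r.current_torque()[2] for _ in range(3)])
    print(round(61.4-a,1),round(t,3),f.round(1),round(float(r.current_tool_pos()[2]),4),round(r.current_t(),2))
    if abs(t)>.15 and step>1: step=1.
    if abs(t)>.2 or np.hypot(f[0],f[1])>25 or f[2]>20: break
E
```

```text
[ 0.39 -2.99  8.48] 0.051
2.5 0.037 [-1.1 -2.6  9.3] 0.2174 17.35
5.0 0.007 [-0.8 -3.5  8.9] 0.2174 17.6
7.5 0.01 [-1.4 -3.2 10.3] 0.2174 17.85
10.0 0.076 [-1.7 -3.8  9.4] 0.2174 18.1
12.5 0.066 [-1.9 -3.7 10.1] 0.2174 18.35
15.0 0.052 [-3.  -3.3 10.2] 0.2174 18.6
17.5 0.06 [-1.4 -4.2 10. ] 0.2173 18.85
20.0 0.039 [-1.9 -4.4 10.3] 0.2173 19.1
22.5 0.032 [-1.8 -4.7 11.2] 0.2174 19.35
25.0 0.031 [-3.  -4.7 11.1] 0.2174 19.6
27.5 0.037 [-3.8 -5.3 11.5] 0.2174 19.85
30.0 0.065 [-3.3 -5.2 11.1] 0.2173 20.1
32.5 0.083 [-3.1 -6.3 11.8] 0.2173 20.35
35.0 0.089 [-3.9 -4.8 11.8] 0.2174 20.6
37.5 0.092 [-3.8 -4.4 12.6] 0.2174 20.85
40.0 0.058 [-3.8 -5.3 12.6] 0.2174 21.1
42.5 0.061 [-4.6 -6.2 12.4] 0.2173 21.35
45.0 0.051 [-4.7 -5.2 12.5] 0.2173 21.6
47.5 0.048 [-4.9 -4.9 12.1] 0.2173 21.85
50.0 0.069 [-5.3 -5.3 13.5] 0.2173 22.1
52.5 0.069 [-4.2 -4.8 13.9] 0.2173 22.35
55.0 0.087 [-5.5 -5.6 12.7] 0.2173 22.6
57.5 0.098 [-5.6 -4.1 13.8] 0.2173 22.85
60.0 0.09 [-6.1 -5.8 14.1] 0.2173 23.1
62.5 0.069 [-6.1 -5.4 13.7] 0.2173 23.35
65.0 0.132 [-6.5 -4.6 14. ] 0.2173 23.6
67.5 0.046 [-7.8 -4.4 14.3] 0.2173 23.85
70.0 0.115 [-6.2 -4.7 14.2] 0.2173 24.1
72.5 0.145 [-6.2 -4.5 15.2] 0.2173 24.35
75.0 0.257 [-6.3 -4.6 14.9] 0.2173 24.6
```

```bash
python3 - <<'E'
from h import *
r.sleep(.2); T=[]
for _ in range(10): T.append(r.current_torque()[2]); r.sleep(.02)
print('settled',np.mean(T).round(3),np.std(T).round(3))
a=61.4-75
for _ in range(2):
    if np.mean(T)>.27: break
    a-=.6; r.move_linear([.5345,.1305,.2170],rot=down(np.radians(a))); r.sleep(.1); T=[]
    for _ in range(10): T.append(r.current_torque()[2]); r.sleep(.02)
    print(round(61.4-a,1),np.mean(T).round(3))
print(a,r.current_ee_rot(),r.current_t())
E
```

```text
settled 0.264 0.017
75.6 0.348
-14.200000000000001 [ 7.88858761e-01  6.14572956e-01 -1.23880622e-03 -6.34246370e-04] 25.4833
```

The screw is on its stop: the moment climbs steeply, about 0.35 N m. I'll back off within the play, withdraw, and check the key above the hole.

```bash
python3 - <<'E'
from h import *
p=[.5345,.1305]
r.move_linear([*p,.2170],rot=down(np.radians(-14.2+5))); print(r.current_torque().round(3),r.current_contact_force().round(2))
r.move_linear([*p,.245],vel=.04); print(r.current_contact_force().round(2))
r.move_linear([*p,.275],vel=.1)
C=[.5342,-.175]
r.move_to([*C,.275],down(np.pi/2)); r.move_linear([*C,.222],vel=.1); r.sleep(.2)
print(r.current_contact_force().round(2),r.current_tool_pos().round(4),r.current_t())
ims=[]
for n,(u,v) in (('scene',(310,175)),('side',(305,170))):
    d=grab(n); ims.append(cv2.resize(d['pixels'][v-60:v+65,u-45:u+45,::-1],None,fx=4.4,fy=4.4,interpolation=cv2.INTER_CUBIC))
cv2.imwrite('pics/hover.png',np.hstack(ims))
E
```

```text
[-1.002  1.642  0.035] [-6.51 -3.84 10.9 ]
[ 0.62  0.08 -2.36]
[ 0.33 -0.29 -2.93] [ 0.5345 -0.1751  0.2226] 29.8833
```

View pics/hover.png

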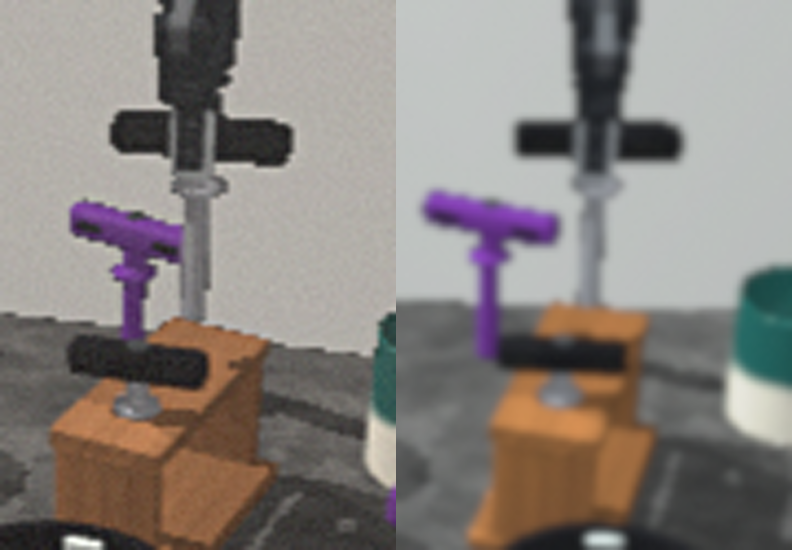

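The key hangs nearly upright above its hole, with the shank about 2° off, which is within the hole's slack. I'll lower it by feel.

```bash
python3 - <<'E'
from h import *
b=r.current_contact_force(); C=[.5342,-.175]
r.move_linear([*C,.202],vel=.06)
z,log=feel(*C,.202,.127,step=.004,lim=8,base=b)
print(*log,sep='\n')
if z<.128:
    z,log=feel(*C,.127,.1205,step=.001,lim=8,base=b); print(*log,sep='\n')
print(r.current_torque().round(3),r.current_t())
E
```

```text
(0.198, np.float64(0.3), np.float64(1.6), np.float64(-0.9))
(0.1939, np.float64(0.7), np.float64(1.2), np.float64(-0.2))
(0.1898, np.float64(-0.0), np.float64(1.2), np.float64(1.4))
(0.1859, np.float64(-0.6), np.float64(1.9), np.float64(0.3))
(0.1818, np.float64(0.2), np.float64(1.5), np.float64(-0.6))
(0.1778, np.float64(0.1), np.float64(2.0), np.float64(-0.0))
(0.1738, np.float64(0.2), np.float64(0.9), np.float64(-0.3))
(0.1698, np.float64(0.8), np.float64(-0.0), np.float64(-0.6))
(0.1658, np.float64(-0.1), np.float64(1.8), np.float64(0.2))
(0.1618, np.float64(0.1), np.float64(0.3), np.float64(-1.1))
(0.1578, np.float64(0.3), np.float64(0.6), np.float64(-0.2))
(0.1539, np.float64(0.5), np.float64(1.5), np.float64(-0.2))
(0.1498, np.float64(0.5), np.float64(1.9), np.float64(-1.1))
(0.1458, np.float64(0.0), np.float64(1.0), np.float64(-0.6))
(0.1418, np.float64(0.2), np.float64(1.3), np.float64(-0.5))
(0.1378, np.float64(0.8), np.float64(0.0), np.float64(-1.0))
(0.1338, np.float64(0.6), np.float64(1.2), np.float64(-0.5))
(0.1298, np.float64(0.1), np.float64(-0.1), np.float64(-0.7))
(0.1269, np.float64(-0.2), np.float64(1.4), np.float64(-0.9))
(0.126, np.float64(1.1), np.float64(0.8), np.float64(0.0))
(0.1249, np.float64(0.7), np.float64(1.3), np.float64(0.2))
(0.124, np.float64(0.0), np.float64(0.1), np.float64(-0.8))
(0.1235, np.float64(-2.5), np.float64(2.8), np.float64(7.5))
(0.1234, np.float64(-7.4), np.float64(4.0), np.float64(19.2))
[ 0.462  1.188 -0.011] 38.3167
```

```bash
python3 - <<'E'
from h import *
C=[.5342,-.175]
r.move_linear([*C,.1230],vel=.02); r.set_gripper(.5); r.sleep(.2); print(r.current_opening(),r.current_contact_force().round(2))
r.move_linear([*C,.150],vel=.05); r.move_linear([*C,.215],vel=.15); r.sleep(.3)
a=grab('wrist','end'); P=cloud(a); hi=a['pixels'].max(2)
mk=(hi<75)&(P[...,2]>.1)&(P[...,2]<.14)&(P[...,0]>.44)&(P[...,0]<.63)&(P[...,1]>-.25)&(P[...,1]<0)
for c in comps(mk,150):
    q=P[c]; top=q[q[:,2]>np.percentile(q[:,2],90)-.005]
    print(cv2.minAreaRect((top[:,:2]*1000).astype(np.float32)),np.percentile(q[:,2],[50,95]).round(4),np.polyfit(top[:,0],top[:,2],1).round(3))
r.move_linear([*C,.28]); 
ims=[]
for n,(u,v) in (('scene',(310,205)),('side',(305,200))):
    d=grab(n); ims.append(cv2.resize(d['pixels'][v-60:v+65,u-45:u+45,::-1],None,fx=4.4,fy=4.4,interpolation=cv2.INTER_CUBIC))
cv2.imwrite('pics/endview.png',np.hstack(ims)); print(r.current_t())
E
```

```text
0.5007141529678126 [ 0.23 -0.23 -0.8 ]
((525.7916870117188, -175.4530487060547), (79.3429183959961, 18.988880157470703), 0.6546160578727722) [0.1278 0.1294] [-0.005  0.13 ]
((548.3299560546875, -108.33642578125), (16.81189727783203, 72.26900482177734), 88.00867462158203) [0.1254 0.1272] [0.006 0.123]
41.4333
```

View pics/endview.png

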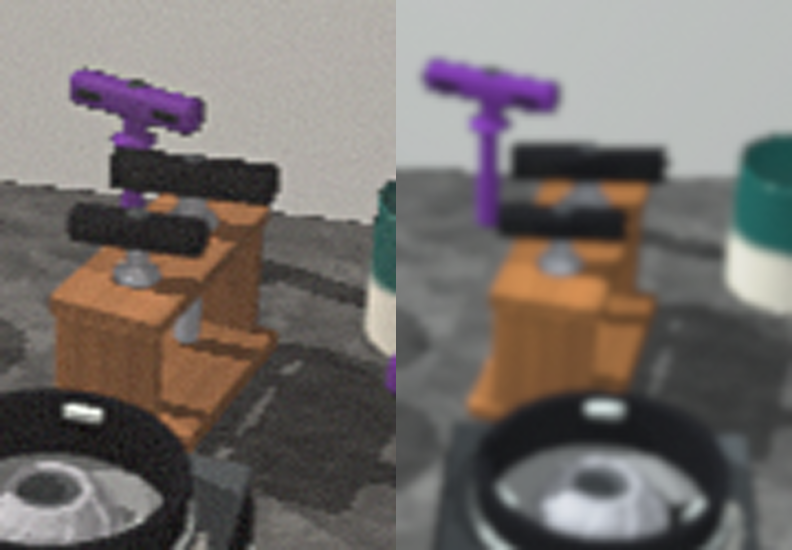

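The key stands fully down in its hole. Its bar top is level at 0.1294, the same height as before, and the gripper is clear. Handing in.

```bash
python3 -c "
from cell import r
print(r.hand_in())"
```

```text
the job is handed in; nothing more can be done
None
```

I seated the large key in the socket, turned the screw clockwise onto its stop (moment about 0.35 N m, under the 0.4 limit), put the key back fully down in its hole, and handed the job in at about 41 s; the hand-in gave no verdict.

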